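# Get the plaster mould out from behind the containers

### The job

The long plaster mould is needed for pouring, but three containers stand in front of it: first stand the black pot, the white bottle and the square tin all upright in the grey side tray. Then lift the mould out and set it down gently, not dropped, on the middle of the vibrating plate, lengthwise along it. Last, put each container back upright on the middle of its own rubber mat (pot on the large round one, bottle on the small round one, tin on the square one), and all the while do not shift or knock over the little wax vase.

Things in the scene. Friction and masses are not known exactly. Their poses are not given: they have to be found in the camera images.
- pot: open black plastic pot, round, straight-sided: outside diameter 56 mm, 96 mm tall, wall 4 mm. At the start it stands on its mat in front of the mould. Origin: centre of its underside; z up along its axis.
- bottle: white plastic bottle, round, diameter 44 mm up to 95 mm height, then a neck and a grey cap of diameter 26 mm; 122 mm tall in all. Origin: centre of its underside; z up along its axis.
- tin: square metal tin, 46 x 46 mm, body 100 mm tall with a round dark cap of diameter 28 mm on top up to 110 mm. Origin: centre of its underside; x and y are square to its faces, z up.
- mould: two-part plaster mould, a pale block 180 mm long (its x) by 46 mm wide (its y) by 42 mm tall, with two dark straps and two pour holes on top, about 0.4 kg. It lies on the storage board behind the row of three containers (they are on the robot's side of it), about 6 to 18 mm from them. Origin: centre of its underside; z up. To be gripped across its width.
- mat_pot: large round black rubber mat, diameter 70 mm, 3 mm thick, fixed on the storage board: the pot's place. Origin: centre of its underside, so the pot stands 3 mm above it. The three mats lie in a row with 85 mm between neighbours' centres, and the order of the three varies.
- mat_bottle: small round black rubber mat, diameter 58 mm, 3 mm thick, fixed on the storage board: the bottle's place. Origin: centre of its underside. The storage board is plywood, 180 x 340 mm and 15 mm thick, with a strip along its far edge that rises 15 mm above the board, about 35 mm behind the mould.
- mat_tin: square black rubber mat, 60 x 60 mm, 3 mm thick, fixed on the storage board: the tin's place. Origin: centre of its underside; x and y square to its edges.
- tray: shallow grey plastic tray, the side area, fixed: 300 mm (its x) by 116 mm (its y) outside, walls 4 mm thick and 14 mm tall, inner floor up to 5 mm above its underside. It lies to the left or the right of the storage board, the vibrating plate to the other side. Origin: centre of its underside.
- vib_plate: vibrating plate, a bare metal plate 220 mm (its x) by 86 mm (its y) on a low blue base, fixed; flat upper face 50 mm above its origin, which is the centre of the base's underside. A small black knob sticks out low at the end nearer the robot.
- wax_vase: little wax vase, 62 mm tall, widest diameter 38 mm, standing loose on the storage board just past one end of the mould, about 20 to 35 mm from it; a roll of red tape, 42 mm across and 18 mm high, lies past the other end. Origin: centre of its underside.
Mind the look-alikes: they are no part of the job. Leave any turquoise look-alike of the mould alone.

How it is judged:
On the way, in this order (a step that is already met when the one before it is completed fails the run):
1. pot, bottle and tin all stand upright and released in the side tray (x of pot in the frame of tray between -0.135 and 0.135 m and y of pot in the frame of tray between -0.045 and 0.045 m and z of each of pot, bottle, tin in the frame of tray below 0.012 m and linear speed of each of pot, bottle, tin below 0.03 m/s and angle between each of pot, bottle, tin's own z axis and vertical below 0.1 rad and contact force between the fingers and pot below 0.2 N and x of bottle in the frame of tray between -0.135 and 0.135 m and y of bottle in the frame of tray between -0.045 and 0.045 m and contact force between the fingers and bottle below 0.2 N and x of tin in the frame of tray between -0.135 and 0.135 m and y of tin in the frame of tray between -0.045 and 0.045 m and contact force between the fingers and tin below 0.2 N), for 0.2 s.
2. the mould lies released on the middle of the vibrating plate, lengthwise (horizontal distance between mould and vib_plate below 0.015 m and angle between the x axis of mould and the x axis of vib_plate, either way round below 0.17 rad and z of mould in the frame of vib_plate between 0.045 and 0.055 m and linear speed of mould below 0.03 m/s and angle between mould's own z axis and vertical below 0.1 rad and contact force between the fingers and mould below 0.2 N), for 0.2 s.
At the end, for the whole second after the job is handed in: The mould rests on the vibrating plate, within 15 mm of its centre and 0.17 rad of its length; pot, bottle and tin stand upright on their own mats, each within 14 mm of its mat's centre; the wax vase stands within 20 mm of where it was; everything is released and at rest (all of step 2 and horizontal distance between pot and mat_pot below 0.014 m and z of pot in the frame of mat_pot below 0.008 m and linear speed of each of pot, bottle, tin below 0.03 m/s and angle between each of pot, bottle, tin's own z axis and vertical below 0.1 rad and contact force between the fingers and pot below 0.2 N and horizontal distance between bottle and mat_bottle below 0.014 m and z of bottle in the frame of mat_bottle below 0.008 m and contact force between the fingers and bottle below 0.2 N and horizontal distance between tin and mat_tin below 0.014 m and z of tin in the frame of mat_tin below 0.008 m and contact force between the fingers and tin below 0.2 N and distance of wax_vase from where it was at the start of the episode below 0.02 m and angle between wax_vase's own z axis and vertical below 0.2 rad); the robot touches nothing.
It fails at once if the wax vase is shifted by more than 20 mm or tipped (distance of wax_vase from where it was at the start of the episode above 0.02 m or angle between wax_vase's own z axis and vertical above 0.4 rad).
It fails at once if the mould is dropped (falls freely from more than about 13 mm) (contact force between the fingers and mould below 0.1 N and linear speed of mould above 0.5 m/s).
It also fails if it takes over 141 s, if anything falls off the work surface, if the arm or the gripper's body presses on something with over 40 N, if the wrist force passes 120 N, or if a joint passes its speed limit or range.

### The arm

A 6-joint arm with a two-finger parallel gripper is mounted at the origin on the work surface. World frame = base frame: x ahead of the robot, y to its left, z up, the work surface at z = 0. Lengths are in m, angles in rad, forces in N, time in s.
With the tool pointing down it reaches from about 0.3 to 0.875 m from the base axis. Payload 6.4 kg.
Tool frame: the origin (TCP) lies at the very end of the fingers, on their centre line; the grasp point (between the pads) lies 19 mm behind it; z points along the fingers, y is the line along which they close (so a half turn about z gives the same grasp; the last joint's range is limited). The gripper opens to 85 mm and grips with 20 to 120 N. Pads are 22 mm wide; open, the fingers measure 114 mm over their backs; the gripper's body (76 mm by 85 mm) begins 54 mm behind the grasp point. The pads swing forward as they close: fully open they stand 13 mm farther back than shut.
Start: joints at [0.911, 0.181, 1.607, -0, 1.354, -0.206], TCP at [0.252, 0.517, 0.231] pointing down, gripper open.
Joint ranges: [-2.99, 2.99], [-0.89, 2.07], [0.3, 2.58], [-1.14, 4.28], [0, 2.63], [-3.12, 3.12]. Speed limits (rad/s): [2.57, 2.57, 3.01, 3.14, 3.14, 3.14].

### API

Orientations are given as a unit quaternion [w, x, y, z].
In Python, from bench import ctrl gives the robot as it stands.
- The arm moves only by the tool jog_arm, never from a script. Its argument "series" is a list that holds one entry, the list of rows, each a list of 7 numbers: the shift along the tool's x, y, z in mm, then the turn, a rotation vector about the tool's x, y, z in rad, then the finger opening in mm, from 0 to 85.4. In form: [[[tx, ty, tz, rx, ry, rz, gripper], ...]]. A call has exactly 10 rows; each row shifts and turns the commanded pose from where the row before left it, along the tool's axes as they then stand; what a row does not reach is not made up. A row lasts 1/10 s, in which the tool goes at most 50 mm and 8.59 degrees, less where a joint would pass 70% of its speed; a pose out of reach is approached as far as the arm can. A call with a gripper value outside its range is refused whole. The fingers move at their own pace and stop on an object; the grip force is fixed at half the most. Time passes only in rows, so rows that do not move let the fingers close, or fill a call up. It gives the time, the measured TCP pose, the force, the opening and the grip force at its end, in the units of the state.
- ctrl.get_obs(): the state, without advancing time (a new reading comes with each control period).
- ctrl.camera(name): name is "scene" or "top" or "wrist"; returns a dict with "frame" (384x512x3 uint8, blue, green, red), "z_map" (384x512 float32, m along the optical axis (not along the pixel's ray), 0 where there is no reading), "fx", "fy", "cx", "cy" (pixels), "k1" (the pictures are not rectified: a ray, as slopes to the right and down, at radius r is drawn at 1 + k1 r^2 times it, then the intrinsics apply), "xyz" and "rotation" of the camera in the world. Camera axes: x right, y down, z forward; pixel columns grow to the right and rows downward; lengths in m; the calibration is good to about 2 mm. A picture is of the moment at which its call begins.
- ctrl.hand_in(): hands the job in; it is judged then, once.
The state is a dict: "time_s": time; "q": joint angles; "dq": joint speeds; "joint_efforts": joint torques, N m; "eef_pos": TCP position; "eef_rot": TCP orientation; "wrist_force": force on the tool from outside, world axes, zero at the start; "torque": the same for the moment, N m; "opening": opening from 0.0 (shut) to 1.0 (fully open); "grasp_force": force on a finger pad.
Only numpy, scipy, OpenCV 4.12 (cv2) and the standard library are available. Lean on these libraries where they do the work, as an engineer would, in place of code of your own. Each camera call takes 0.05 s, during which the arm holds its last target. There are 200 camera calls.

## Working session

There is one attempt and no reset: what is moved stays moved. The work goes in short steps, Python scripts to look and compute and a tool call to move; the robot and the scene stay as the last step left them, time stands still between calls to the robot, and variables do not carry over. Pictures are saved under pics/ and viewed, at most 14 in all, crops included, and the job is handed in when it is done.

Besides the shell and the picture viewer there is one more tool, called after ">>>" as name(argument=value, ...) on one line, values as JSON. jog_arm: Moves the arm, as the interface text tells. Its arguments: {"type":"object","properties":{"series":{"type":"array"}},"required":["series"]}

```bash
mkdir -p pics
cat > h.py <<'E'
import numpy as np, cv2
from bench import ctrl
def cam(n):
    c=ctrl.camera(n); c['R']=np.array(c['rotation'],float); c['t']=np.array(c['xyz'],float)
    if c['R'].shape!=(3,3):
        from scipy.spatial.transform import Rotation as Ro
        q=c['R']; c['R']=Ro.from_quat([q[1],q[2],q[3],q[0]]).as_matrix()
    return c
def rays(c,uv):
    uv=np.asarray(uv,float).reshape(-1,2)
    d=np.c_[(uv[:,0]-c['cx'])/c['fx'],(uv[:,1]-c['cy'])/c['fy']]; s=d.copy()
    for _ in range(20): s=d/(1+c['k1']*(s**2).sum(1,keepdims=True))
    return np.c_[s,np.ones(len(s))]
def plane(c,uv,z):
    r=rays(c,uv)@c['R'].T
    return c['t']+r*((z-c['t'][2])/r[:,2])[:,None]
def cloud(c):
    v,u=np.mgrid[:384,:512]; r=rays(c,np.c_[u.ravel(),v.ravel()])*c['z_map'].reshape(-1,1)
    return (r@c['R'].T+c['t']).reshape(384,512,3)
E
python3 - <<'E'
from h import *
for n in("top","scene"):
    c=cam(n); print(n,c['t'],c['R'].round(3).tolist(),c['fx'],c['cx'],c['cy'],c['k1'])
    cv2.imwrite(f'pics/{n}0.png',c['frame'])
    np.savez(n+'0.npz',P=cloud(c),im=c['frame'])
print(ctrl.get_obs())
E
```

```text
top [0.24107922 0.00225797 0.89534973] [[0.01, -0.985, 0.175], [-1.0, -0.014, -0.019], [0.021, -0.174, -0.984]] 383.01024084482674 251.92438581033423 190.57619108220348 -0.026749502819827447
scene [0.96517543 0.18325824 0.67698991] [[-0.266, 0.696, -0.666], [0.964, 0.184, -0.193], [-0.012, -0.694, -0.72]] 359.50347239328937 252.16987864996233 184.96971314268245 -0.09022574785021134
{'time_s': 0.1, 'q': array([ 9.10717148e-01,  1.81485880e-01,  1.60793537e+00, -2.37559660e-05,
        1.35382576e+00, -2.06302136e-01]), 'dq': array([ 3.46750218e-06, -2.75390908e-03, -2.69977728e-03,  1.54874783e-03,
        8.36497349e-04,  1.67154128e-03]), 'joint_efforts': array([ 6.88600139e-04, -4.45874834e+01, -3.52237952e+01, -1.77904612e-04,
        4.15454357e-03, -5.52793063e-05]), 'eef_pos': array([0.25172468, 0.51639198, 0.23045028]), 'eef_rot': array([-3.36697387e-04,  2.24944305e-01,  9.74371272e-01, -7.55640522e-04]), 'wrist_force': array([ 0.47802346,  1.01889893, -0.39931128]), 'torque': array([-0.04994786, -0.0377616 , -0.0281745 ]), 'grasp_force': 0.0, 'opening': 1.0014676701265162}
```

View pics/top0.png

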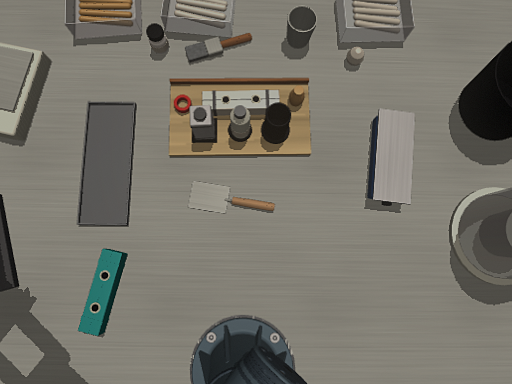

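View pics/scene0.png

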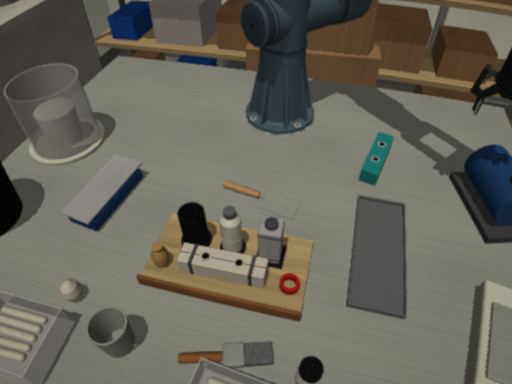

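The top view shows the tray at left (80-135, 102-226) and the plate at right (372-414, 110-203). On the board are the tin (201,120), bottle (240,122), pot (276,122), mould (205-280, 100) and vase (297,95). The scene view agrees. Next I'll measure with the depth clouds.

Run:
```python
from h import *
T=np.load('top0.npz');S=np.load('scene0.npz')
for nm,D in(('top',T),('scene',S)):
    P=D['P'];im=D['im'].astype(int);print(nm)
    p=P.reshape(-1,3)
    # board/plate/tray levels
    def rect(m,lbl):
        q=p[m]; 
        if len(q)<10: print(lbl,len(q));return
        r=cv2.minAreaRect((q[:,:2]*1000).astype(np.float32)); print(lbl,len(q),[np.round(x,1) for x in r],'z',np.median(q[:,2]).round(4))
    X,Y,Z=p.T
    box=(X>.3)&(X<.56)&(Y>-.15)&(Y<.22)
    lab=im.reshape(-1,3)
    rect((abs(Z-.05)<.008)&(Y<-.25)&(Y>-.48)&(X>.2)&(X<.55),'plate')
    rect((Z>.009)&(Z<.022)&(Y>.25)&(Y<.5)&(X>.1)&(X<.52),'trayrim')
    rect((abs(Z-.015)<.004)&box,'board')
    # cluster above 0.05 height on connected image
    for lo,hi in((.05,.064),(.066,.09),(.1,.108),(.108,.118),(.12,.15)):
        m=((Z>lo)&(Z<hi)&box).reshape(384,512).astype(np.uint8)
        n,L,st,_=cv2.connectedComponentsWithStats(m)
        for i in range(1,n):
            if st[i,4]>15: rect((L==i).ravel(),f'  z{lo}-{hi}')
```

```text
top
plate 2890 [array([ 462.1, -339.9]), array([ 88.7, 185.4]), np.float64(83.7)] z 0.0494
trayrim 595 [array([310.1, 330.4]), array([419.2, 120.2]), np.float64(0.6)] z 0.0129
board 3532 [array([456.2,  17.4]), array([207.5, 334.8]), np.float64(0.0)] z 0.0147
  z0.05-0.064 45 [array([530.7,  13.2]), array([17.5, 42.4]), np.float64(13.5)] z 0.0576
  z0.05-0.064 41 [array([527.9, -66.3]), array([48.5, 14.8]), np.float64(89.4)] z 0.057
  z0.05-0.064 39 [array([520.2,  99.4]), array([ 3.4, 45.3]), np.float64(6.4)] z 0.0575
  z0.066-0.09 82 [array([531.9, -61.4]), array([54.1, 22.5]), np.float64(72.9)] z 0.0779
  z0.066-0.09 83 [array([524.9,  93.2]), array([22.7, 51.5]), np.float64(34.9)] z 0.0759
  z0.066-0.09 70 [array([532. ,  15.5]), array([18.5, 42.8]), np.float64(3.5)] z 0.0784
  z0.1-0.108 36 [array([529. , -61.6]), array([50. , 16.2]), np.float64(75.5)] z 0.1046
  z0.1-0.108 34 [array([521. ,  93.3]), array([15.2, 42. ]), np.float64(26.3)] z 0.1056
  z0.1-0.108 24 [array([528.6,  15.5]), array([10.2, 37. ]), np.float64(2.2)] z 0.1029
  z0.108-0.118 212 [array([539. , 100.1]), arr
[... 1300 characters left out ...]
126 [array([540. , -69.2]), array([55.4, 39.4]), np.float64(89.3)] z 0.113
  z0.108-0.118 59 [array([544. ,  27.7]), array([15.9, 33.8]), np.float64(79.6)] z 0.1148
  z0.108-0.118 21 [array([549.6,  -3.6]), array([26. ,  8.6]), np.float64(30.9)] z 0.1154
  z0.108-0.118 20 [array([528.8,  79.4]), array([ 8. , 16.9]), np.float64(66.2)] z 0.1175
  z0.108-0.118 74 [array([539.6, 110.8]), array([23.4, 40.3]), np.float64(88.1)] z 0.117
  z0.108-0.118 25 [array([550.4,  81.5]), array([21.2, 11.6]), np.float64(14.7)] z 0.117
  z0.12-0.15 208 [array([545.7,  13.7]), array([29.4, 26.8]), np.float64(83.7)] z 0.1383
  z0.12-0.15 156 [array([543. ,  98.1]), array([27. , 26.4]), np.float64(47.7)] z 0.1277
```

Run:
```python
from h import *
for nm in('top','scene'):
    D=np.load(nm+'0.npz');P=D['P'];im=D['im'].astype(int);print(nm)
    p=P.reshape(-1,3);X,Y,Z=p.T;B,G,R=im.reshape(-1,3).T
    def rect(m,lbl):
        m=m.reshape(384,512).astype(np.uint8);n,L,st,_=cv2.connectedComponentsWithStats(m)
        for i in range(1,n):
            if st[i,4]<12: continue
            q=p[(L==i).ravel()]; q=q[(abs(q-np.median(q,0))<3.5*q.std(0)+1e-3).all(1)]
            r=cv2.minAreaRect((q[:,:2]*1000).astype(np.float32)); print(lbl,len(q),[np.round(x,1) for x in r],'z',q[:,2].min().round(4),np.median(q[:,2]).round(4),q[:,2].max().round(4))
    rect((abs(Z-.05)<.005)&(Y<-.25)&(Y>-.48)&(X>.3)&(X<.65),'plate')
    rect((Z>.007)&(Z<.022)&(Y>.2)&(Y<.42)&(X>.25)&(X<.7)&(abs(B-R)<25),'trayrim')
    rect((abs(Z-.015)<.006)&(X>.4)&(X<.68)&(Y>-.18)&(Y<.21)&(R>B+25),'board')
    rect((abs(Z-.058)<.006)&(X>.56)&(X<.64)&(Y>-.09)&(Y<.13),'mould')
    rect((Z>.04)&(Z<.09)&(X>.56)&(X<.66)&(Y>-.15)&(Y<-.08),'vase')
    rect((Z>.014)&(Z<.03)&(X>.4)&(X<.66)&(Y>-.14)&(Y<.15)&(R<60)&(G<60),'mats')
    rect((abs(Z-.118)<.005)&(X>.5)&(X<.6)&(Y>.06)&(Y<.15),'tintop')
    rect((abs(Z-.1125)<.004)&(X>.5)&(X<.6)&(Y<-.02)&(Y>-.13)&(R<90),'pottop')
    rect((Z>.124)&(Z<.15)&(X>.5)&(X<.6)&(Y>-.02)&(Y<.14),'caps')
    rect((Z>.0)&(Z<.2)&(X>.55)&(X<.65)&(Y>.1)&(Y<.2)&(R>130)&(G<60),'tape')
    
    rect((Z>.01)&(Z<.2)&(X>.1)&(X<.45)&(Y<.22)&(Y>-.1)&(Z<.1)&(X>.3),'front')
```

```text
top
plate 3438 [array([ 480.2, -341.9]), array([ 88.7, 221.7]), np.float64(83.7)] z 0.045 0.0494 0.0548
trayrim 797 [array([464.8, 331.2]), array([301.3, 119.4]), np.float64(0.1)] z 0.0071 0.0124 0.0185
board 5271 [array([574.6,  17.2]), array([181.2, 339.1]), np.float64(1.1)] z 0.0091 0.0143 0.0206
board 66 [array([610.9, 155.5]), array([19.6, 21.5]), np.float64(68.6)] z 0.0115 0.0146 0.0195
mould 1305 [array([606.5,  15.6]), array([ 48.8, 178. ]), np.float64(2.7)] z 0.052 0.0564 0.0613
mould 35 [array([568.1, -68. ]), array([37.3, 10.6]), np.float64(84.6)] z 0.0521 0.0585 0.0639
vase 218 [array([ 620. , -115.7]), array([36.1, 30.4]), np.float64(72.4)] z 0.041 0.0602 0.0796
vase 34 [array([564.6, -84.5]), array([11. ,  2.1]), np.float64(39.7)] z 0.043 0.0664 0.0897
mats 75 [array([565.3, -70.4]), array([34.2, 14.6]), np.float64(80.7)] z 0.0207 0.024 0.0299
mats 185 [array([543. , 101.8]), array([60.8, 57.7]), np.float64(1.5)] z 0.0141 0.0174 0.0296
mats 181 [array([537.4, -66.9]), array([65. , 49.6]), np.float64(83.3)] z 0.0144 0.0175 0.0295
mats 115 [array([534.4,  16.5]), array([3
[... 2211 characters left out ...]
at64(89.3)] z 0.0155 0.0182 0.0235
mats 123 [array([543.3, 113.8]), array([58.7, 28.6]), np.float64(1.0)] z 0.0151 0.0179 0.0249
tintop 315 [array([542.7,  98.3]), array([46.7, 46.1]), np.float64(3.8)] z 0.113 0.1177 0.1221
pottop 188 [array([549.2, -68.9]), array([54.3, 54.7]), np.float64(74.5)] z 0.1085 0.1129 0.1162
caps 165 [array([544.8,  13.5]), array([25.2, 24.5]), np.float64(50.5)] z 0.1241 0.1393 0.1421
caps 142 [array([543. ,  98.1]), array([27. , 26.4]), np.float64(47.7)] z 0.124 0.128 0.1298
tape 134 [array([607.1, 152.5]), array([37.6, 37.3]), np.float64(64.1)] z 0.0292 0.0318 0.0348
front 253 [array([369. , -17.5]), array([101.3,  18.4]), np.float64(81.3)] z 0.0101 0.0177 0.022
```

>>> jog_arm(series=[[[0, 0, 0, 0, 0, -0.1, 85], [0, 0, 0, 0, 0, -0.1, 85], [0, 0, 0, 0, 0, -0.1, 85], [0, 0, 0, 0, 0, -0.1, 85], [0, 0, 0, 0, 0, -0.09, 85], [-21, -33, 0, 0, 0, 0, 85], [-21, -33, 0, 0, 0, 0, 85], [-21, -33, 0, 0, 0, 0, 80], [-21, -33, 0, 0, 0, 0, 70], [-21, -33, 0, 0, 0, 0, 70]]])

```text
time_s: 1.1
eef_pos: [0.3633, 0.3543, 0.231]
eef_rot: [-0.0, -0.018, 1.0, -0.0]
wrist_force: [-0.3, -0.6, 0.6]
opening: 0.821
grasp_force: 0.0
```

>>> jog_arm(series=[[[-21, -33, 0, 0, 0, 0, 66], [-21, -33, 0, 0, 0, 0, 66], [-21, -33, 0, 0, 0, 0, 66], [-21, -33, 0, 0, 0, 0, 66], [-21, -33, 0, 0, 0, 0, 66], [-21, -33, 0, 0, 0, 0, 66], [-21, -33, 0, 0, 0, 0, 66], [-21, -33, 0, 0, 0, 0, 66], [0, 0, 0, 0, 0, 0, 66], [0, 0, 0, 0, 0, 0, 66]]])

```text
time_s: 2.1
eef_pos: [0.5403, 0.0973, 0.2306]
eef_rot: [-0.001, -0.017, 1.0, 0.0]
wrist_force: [0.0, 0.1, -0.8]
opening: 0.769
grasp_force: 0.0
```

```bash
cat >> h.py <<'E'
def go(*targets):
    """cumulative tool-frame deltas (mm) from measured pose to each x,y,z,yaw(deg of tool y)"""
    from scipy.spatial.transform import Rotation as Ro
    o=ctrl.get_obs(); q=o['eef_rot']; R=Ro.from_quat([q[1],q[2],q[3],q[0]]).as_matrix(); p=o['eef_pos']
    yw=np.degrees(np.arctan2(R[1,1],R[0,1]))
    print('t',o['time_s'],'p',p.round(4),'yaw',yw.round(2),'tilt(tool xy)',(R.T@[0,0,-1])[:2].round(4),'q',o['q'].round(2),'F',o['wrist_force'].round(1),'open',round(o['opening']*85.4,1),'g',round(o['grasp_force'],1))
    for x,y,z,t in targets:
        dy=(yw-t+180)%360-180
        a=np.radians(t); Rt=np.c_[[-np.sin(a)*-1*-1,0,0],[0,0,0],[0,0,0]]
        ex=np.array([-np.sin(a),np.cos(a)]) # placeholder
        ty=np.array([np.cos(a),np.sin(a)]); tx=np.array([-np.sin(a),np.cos(a)]) # y x (-z)
        d=np.array([x,y])-p[:2]
        print(' after turn rz %.3f: tx %.1f ty %.1f tz %.1f'%(np.radians(dy),d@tx*1000,d@ty*1000,(p[2]-z)*1000)); 
        p=np.array([x,y,z]); yw=t
E
sed -i '/placeholder/d; s/a=np.radians(t); Rt=.*/a=np.radians(t)/' h.py
python3 -c "
from h import *
go((.5425,.0992,.15,92),(.5425,.0992,.064,92),(.5425,.0992,.12,92),(.555,.330,.12,90),(.555,.33,.054,90))"
```

```text
t 2.1 p [0.5403 0.0973 0.2306] yaw 91.96 tilt(tool xy) [-0.0015 -0.0004] q [-0.04  0.12  1.67  0.    1.35 -1.64] F [ 0.   0.1 -0.8] open 65.6 g 0.0
 after turn rz -0.001: tx -2.3 ty 1.8 tz 80.6
 after turn rz 0.000: tx 0.0 ty 0.0 tz 86.0
 after turn rz 0.000: tx 0.0 ty 0.0 tz -56.0
 after turn rz 0.035: tx -12.5 ty 230.8 tz 0.0
 after turn rz 0.000: tx 0.0 ty 0.0 tz 66.0
```

>>> jog_arm(series=[[[-2.3, 1.8, 30, 0, 0, 0, 66], [0, 0, 30, 0, 0, 0, 66], [0, 0, 30, 0, 0, 0, 66], [0, 0, 30, 0, 0, 0, 66], [0, 0, 20, 0, 0, 0, 66], [0, 0, 16, 0, 0, 0, 66], [0, 0, 10.6, 0, 0, 0, 66], [0, 0, 0, 0, 0, 0, 66], [0, 0, 0, 0, 0, 0, 30], [0, 0, 0, 0, 0, 0, 30]]])

```text
time_s: 3.1
eef_pos: [0.5435, 0.1001, 0.0659]
eef_rot: [0.001, -0.018, 1.0, -0.0]
wrist_force: [0.2, 0.3, -1.6]
opening: 0.534
grasp_force: 54.7
```

>>> jog_arm(series=[[[0, 0, 0, 0, 0, 0, 30], [0, 0, 0, 0, 0, 0, 30], [0, 0, 0, 0, 0, 0, 30], [0, 0, 0, 0, 0, 0, 30], [0, 0, -5, 0, 0, 0, 30], [0, 0, -10, 0, 0, 0, 30], [0, 0, -15, 0, 0, 0, 30], [0, 0, -15, 0, 0, 0, 30], [0, 0, -11, 0, 0, 0, 30], [0, 0, 0, 0, 0, 0, 30]]])

```text
time_s: 4.1
eef_pos: [0.5444, 0.0998, 0.1235]
eef_rot: [0.002, -0.018, 1.0, -0.0]
wrist_force: [0.3, -0.3, -1.2]
opening: 0.53
grasp_force: 55.0
```

```bash
python3 -c "
from h import *
c=cam('scene');cv2.imwrite('pics/s1.png',c['frame'][130:330,120:440])
go((.555,.330,.12,90),(.555,.33,.052,90))"
```

```text
t 4.15 p [0.5436 0.0998 0.1222] yaw 92.07 tilt(tool xy) [0.0028 0.0002] q [-0.03  0.25  1.76 -0.    1.13 -1.64] F [ 0.6  0.3 -2.2] open 45.4 g 55.0
 after turn rz 0.036: tx -11.4 ty 230.2 tz 2.2
 after turn rz 0.000: tx 0.0 ty 0.0 tz 68.0
```

View pics/s1.png

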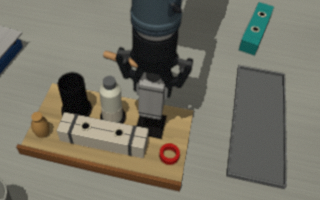

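The crop shows the tin held in the gripper at (150,95) and clear of its mat. The bottle (110,100), pot (75,95) and vase (38,125) haven't moved. Next I'll carry the tin to the tray.

>>> jog_arm(series=[[[0, 10, 0, 0, 0, 0.036, 30], [-2, 25, 0, 0, 0, 0, 30], [-2, 30, 0, 0, 0, 0, 30], [-2, 30, 0, 0, 0, 0, 30], [-2, 30, 0, 0, 0, 0, 30], [-2, 30, 0, 0, 0, 0, 30], [-1, 30, 0, 0, 0, 0, 30], [-1, 25, 0, 0, 0, 0, 30], [-1, 15, 0, 0, 0, 0, 30], [-0.5, 5, 0, 0, 0, 0, 30]]])

```text
time_s: 5.15
eef_pos: [0.5552, 0.331, 0.1199]
eef_rot: [-0.0, -0.001, 1.0, -0.0]
wrist_force: [0.1, 0.4, -2.5]
opening: 0.531
grasp_force: 55.1
```

>>> jog_arm(series=[[[0, 0, 20, 0, 0, 0, 30], [0, 0, 20, 0, 0, 0, 30], [0, 0, 14, 0, 0, 0, 30], [0, 0, 8, 0, 0, 0, 30], [0, 0, 5, 0, 0, 0, 30], [0, 0, 0, 0, 0, 0, 30], [0, 0, 0, 0, 0, 0, 30], [0, 0, 0, 0, 0, 0, 30], [0, 0, 0, 0, 0, 0, 30], [0, 0, 0, 0, 0, 0, 30]]])

```text
time_s: 6.15
eef_pos: [0.556, 0.33, 0.0542]
eef_rot: [0.0, -0.0, 1.0, 0.0]
wrist_force: [-0.1, -0.2, -1.3]
opening: 0.533
grasp_force: 55.1
```

```bash
python3 -c "
from h import *
go((.555,.33,.052,90),(.555,.33,.17,90),(.5445,.0148,.17,92),(.5445,.0148,.074,92))"
```

```text
t 6.15 p [0.556  0.33   0.0542] yaw 90.02 tilt(tool xy) [ 0.0008 -0.0003] q [ 0.35  0.53  1.53  0.    1.08 -1.22] F [-0.1 -0.2 -1.3] open 45.6 g 55.1
 after turn rz 0.000: tx 1.0 ty -0.0 tz 2.2
 after turn rz 0.000: tx 0.0 ty 0.0 tz -118.0
 after turn rz -0.035: tx 21.5 ty -314.6 tz 0.0
 after turn rz 0.000: tx 0.0 ty 0.0 tz 96.0
```

>>> jog_arm(series=[[[0, 0, 1, 0, 0, 0, 30], [0, 0, 0.5, 0, 0, 0, 30], [0, 0, 0, 0, 0, 0, 66], [0, 0, 0, 0, 0, 0, 66], [0, 0, 0, 0, 0, 0, 66], [0, 0, -10, 0, 0, 0, 66], [0, 0, -25, 0, 0, 0, 66], [0, 0, -30, 0, 0, 0, 66], [0, 0, -30, 0, 0, 0, 64], [0, 0, -22.5, 0, 0, 0, 64]]])

```text
time_s: 7.15
eef_pos: [0.5566, 0.3302, 0.173]
eef_rot: [0.001, -0.0, 1.0, 0.001]
wrist_force: [0.4, 0.5, 0.4]
opening: 0.747
grasp_force: 0.0
```

>>> jog_arm(series=[[[1.5, -30, 0, 0, 0, -0.035, 64], [2.5, -38, 0, 0, 0, 0, 64], [2.5, -38, 0, 0, 0, 0, 64], [2.5, -38, 0, 0, 0, 0, 64], [2.5, -38, 0, 0, 0, 0, 64], [2.5, -38, 0, 0, 0, 0, 64], [2.5, -38, 0, 0, 0, 0, 64], [2, -38, 0, 0, 0, 0, 64], [2, -18.6, 0, 0, 0, 0, 64], [0, 0, 0, 0, 0, 0, 64]]])

```text
time_s: 8.15
eef_pos: [0.5456, 0.0122, 0.1707]
eef_rot: [0.001, -0.016, 1.0, -0.0]
wrist_force: [0.3, 0.8, 0.3]
opening: 0.75
grasp_force: 0.0
```

```bash
python3 -c "
from h import *
c=cam('top');P=cloud(c);p=P.reshape(-1,3);X,Y,Z=p.T
m=(Z>.105)&(Z<.125)&(X>.4)&(Y>.28)&(Y<.38);print(np.median(p[m],0),p[m].min(0),p[m].max(0))
cv2.imwrite('pics/t2.png',c['frame'][60:260,60:340])
go((.5445,.0148,.17,92),(.5445,.0148,.074,92))"
```

```text
[0.55282213 0.33139416 0.11240646] [0.53523519 0.3088149  0.10504508] [0.57223043 0.35233228 0.11614373]
t 8.2 p [0.5455 0.0137 0.1706] yaw 91.87 tilt(tool xy) [0.0011 0.    ] q [-0.19  0.18  1.74  0.    1.22 -1.8 ] F [-0.4 -0.1 -0.2] open 64.3 g 0.0
 after turn rz -0.002: tx 1.0 ty 1.1 tz 0.6
 after turn rz 0.000: tx 0.0 ty 0.0 tz 96.0
```

View pics/t2.png

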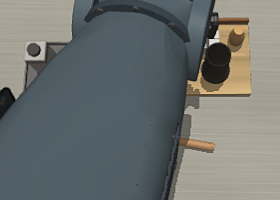

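The tin stands in the tray at (35,50), about (0.553, 0.331), and the pot and vase are unchanged. The bottle is next.

>>> jog_arm(series=[[[0.5, 0.8, 20, 0, 0, 0, 64], [0, 0, 25, 0, 0, 0, 64], [0, 0, 25, 0, 0, 0, 64], [0, 0, 16, 0, 0, 0, 64], [0, 0, 10, 0, 0, 0, 64], [0, 0, 0, 0, 0, 0, 64], [0, 0, 0, 0, 0, 0, 30], [0, 0, 0, 0, 0, 0, 30], [0, 0, 0, 0, 0, 0, 30], [0, 0, 0, 0, 0, 0, 30]]])

```text
time_s: 9.2
eef_pos: [0.5458, 0.0154, 0.075]
eef_rot: [0.001, -0.018, 1.0, -0.0]
wrist_force: [-1.3, -0.1, 6.4]
opening: 0.501
grasp_force: 61.1
```

>>> jog_arm(series=[[[0, 0, 0, 0, 0, 0, 30], [0, 0, -5, 0, 0, 0, 30], [0, 0, -12, 0, 0, 0, 30], [0, 0, -15, 0, 0, 0, 30], [0, 0, -15, 0, 0, 0, 30], [0, 0, -8, 0, 0, 0, 30], [0, 0, 0, 0, 0, 0, 30], [0, 0, 0, 0, 0, 0, 30], [0, 0, 0, 0, 0, 0, 30], [0, 0, 0, 0, 0, 0, 30]]])

```text
time_s: 10.2
eef_pos: [0.5442, 0.0156, 0.1279]
eef_rot: [-0.001, -0.018, 1.0, 0.0]
wrist_force: [0.1, 1.6, -2.6]
opening: 0.499
grasp_force: 61.0
```

```bash
python3 -c "
from h import *
go((.465,.330,.129,90),(.465,.33,.0625,90))"
```

```text
t 10.2 p [0.5442 0.0156 0.1279] yaw 92.01 tilt(tool xy) [-0.0015 -0.0003] q [-0.19  0.23  1.77 -0.    1.14 -1.8 ] F [ 0.1  1.6 -2.6] open 42.6 g 61.0
 after turn rz 0.035: tx 79.2 ty 314.4 tz -1.1
 after turn rz 0.000: tx 0.0 ty 0.0 tz 66.5
```

>>> jog_arm(series=[[[2, 10, 0, 0, 0, 0.035, 30], [6, 25, 0, 0, 0, 0, 30], [8, 32, 0, 0, 0, 0, 30], [8, 32, 0, 0, 0, 0, 30], [8, 32, 0, 0, 0, 0, 30], [8, 32, 0, 0, 0, 0, 30], [8, 32, 0, 0, 0, 0, 30], [8, 32, 0, 0, 0, 0, 30], [8, 32, 0, 0, 0, 0, 30], [7, 27, 0, 0, 0, 0, 30]]])

```text
time_s: 11.2
eef_pos: [0.4724, 0.303, 0.1281]
eef_rot: [-0.0, -0.0, 1.0, -0.0]
wrist_force: [0.8, -0.3, -1.6]
opening: 0.503
grasp_force: 61.2
```

>>> jog_arm(series=[[[5, 19, 0, 0, 0, 0, 30], [3, 9.4, 5, 0, 0, 0, 30], [0, 0, 18, 0, 0, 0, 30], [0, 0, 18, 0, 0, 0, 30], [0, 0, 14, 0, 0, 0, 30], [0, 0, 6, 0, 0, 0, 30], [0, 0, 3, 0, 0, 0, 30], [0, 0, 0, 0, 0, 0, 30], [0, 0, 0, 0, 0, 0, 30], [0, 0, 0, 0, 0, 0, 30]]])

```text
time_s: 12.2
eef_pos: [0.466, 0.3301, 0.0655]
eef_rot: [0.001, -0.0, 1.0, 0.0]
wrist_force: [0.5, 0.1, -2.5]
opening: 0.499
grasp_force: 61.2
```

```bash
python3 -c "
from h import *
go((.465,.33,.062,90),(.465,.33,.17,90),(.5485,-.068,.17,92),(.5485,-.068,.064,92))"
```

```text
t 12.2 p [0.466  0.3301 0.0655] yaw 90.01 tilt(tool xy) [ 0.0014 -0.0006] q [ 0.41  0.37  1.73  0.    1.03 -1.16] F [ 0.5  0.1 -2.5] open 42.6 g 61.2
 after turn rz 0.000: tx 1.0 ty -0.1 tz 3.5
 after turn rz 0.000: tx 0.0 ty 0.0 tz -108.0
 after turn rz -0.035: tx -69.6 ty -400.7 tz 0.0
 after turn rz 0.000: tx 0.0 ty 0.0 tz 106.0
```

>>> jog_arm(series=[[[0, 0, 1.5, 0, 0, 0, 30], [0, 0, 1, 0, 0, 0, 30], [0, 0, 0, 0, 0, 0, 30], [0, 0, 0, 0, 0, 0, 66], [0, 0, 0, 0, 0, 0, 66], [0, 0, 0, 0, 0, 0, 66], [0, 0, -10, 0, 0, 0, 66], [0, 0, -30, 0, 0, 0, 66], [0, 0, -35, 0, 0, 0, 72], [0, 0, -33, 0, 0, 0, 72]]])

```text
time_s: 13.2
eef_pos: [0.4654, 0.3299, 0.1723]
eef_rot: [0.0, -0.0, 1.0, 0.0]
wrist_force: [0.1, 0.5, -0.2]
opening: 0.842
grasp_force: 0.0
```

>>> jog_arm(series=[[[-4, -25, 0, 0, 0, -0.035, 72], [-7, -40, 0, 0, 0, 0, 72], [-7, -40, 0, 0, 0, 0, 72], [-7, -40, 0, 0, 0, 0, 72], [-7, -40, 0, 0, 0, 0, 72], [-7, -40, 0, 0, 0, 0, 72], [-7, -40, 0, 0, 0, 0, 72], [-7, -40, 0, 0, 0, 0, 72], [-7, -40, 0, 0, 0, 0, 72], [-7, -40, 0, 0, 0, 0, 72]]])

```text
time_s: 14.2
eef_pos: [0.5454, -0.0545, 0.1713]
eef_rot: [0.001, -0.018, 1.0, -0.0]
wrist_force: [1.2, -0.1, 1.0]
opening: 0.844
grasp_force: 0.0
```

>>> jog_arm(series=[[[-3.5, -16, 0, 0, 0, 0, 72], [0, 0, 0, 0, 0, 0, 72], [0, 0, 0, 0, 0, 0, 72], [0, 0, 0, 0, 0, 0, 72], [0, 0, 0, 0, 0, 0, 72], [0, 0, 0, 0, 0, 0, 72], [0, 0, 0, 0, 0, 0, 72], [0, 0, 0, 0, 0, 0, 72], [0, 0, 0, 0, 0, 0, 72], [0, 0, 0, 0, 0, 0, 72]]])

```text
time_s: 15.2
eef_pos: [0.549, -0.0686, 0.1702]
eef_rot: [-0.0, -0.018, 1.0, 0.0]
wrist_force: [-0.5, 0.9, -0.2]
opening: 0.844
grasp_force: 0.0
```

```bash
python3 -c "
from h import *
go((.5485,-.068,.17,92),(.5485,-.068,.064,92))
c=cam('scene');cv2.imwrite('pics/s3.png',c['frame'][130:330,120:440])"
```

```text
t 15.2 p [ 0.549  -0.0686  0.1702] yaw 92.02 tilt(tool xy) [-0.0001 -0.    ] q [-0.34  0.2   1.72 -0.    1.23 -1.94] F [-0.5  0.9 -0.2] open 72.0 g 0.0
 after turn rz 0.000: tx 0.5 ty 0.6 tz 0.2
 after turn rz 0.000: tx 0.0 ty 0.0 tz 106.0
```

View pics/s3.png

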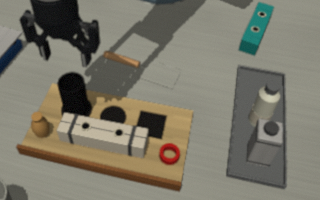

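The tin (265,140) and bottle (262,105) stand in the tray, the gripper is above the pot, and the vase at (38,125) is unmoved.

>>> jog_arm(series=[[[0.3, 0.4, 20, 0, 0, 0, 72], [0, 0, 28, 0, 0, 0, 72], [0, 0, 28, 0, 0, 0, 72], [0, 0, 18, 0, 0, 0, 72], [0, 0, 10, 0, 0, 0, 72], [0, 0, 2, 0, 0, 0, 72], [0, 0, 0, 0, 0, 0, 40], [0, 0, 0, 0, 0, 0, 40], [0, 0, 0, 0, 0, 0, 40], [0, 0, 0, 0, 0, 0, 40]]])

```text
time_s: 16.25
eef_pos: [0.5495, -0.0684, 0.0652]
eef_rot: [0.001, -0.018, 1.0, -0.0]
wrist_force: [-0.5, 0.1, 2.6]
opening: 0.651
grasp_force: 63.5
```

>>> jog_arm(series=[[[0, 0, 0, 0, 0, 0, 40], [0, 0, -5, 0, 0, 0, 40], [0, 0, -12, 0, 0, 0, 40], [0, 0, -15, 0, 0, 0, 40], [0, 0, -15, 0, 0, 0, 40], [0, 0, -8, 0, 0, 0, 40], [0, 0, 0, 0, 0, 0, 40], [0, 0, 0, 0, 0, 0, 40], [0, 0, 0, 0, 0, 0, 40], [0, 0, 0, 0, 0, 0, 40]]])

```text
time_s: 17.25
eef_pos: [0.5481, -0.068, 0.1184]
eef_rot: [-0.001, -0.018, 1.0, 0.0]
wrist_force: [0.5, -0.2, -0.8]
opening: 0.651
grasp_force: 63.4
```

```bash
python3 -c "
from h import *
go((.372,.330,.119,90),(.372,.33,.0525,90))"
```

```text
t 17.25 p [ 0.5481 -0.068   0.1184] yaw 92.01 tilt(tool xy) [-0.0014 -0.0005] q [-0.34  0.26  1.76 -0.    1.13 -1.94] F [ 0.5 -0.2 -0.8] open 55.6 g 63.4
 after turn rz 0.035: tx 176.1 ty 398.0 tz -0.6
 after turn rz 0.000: tx 0.0 ty 0.0 tz 66.5
```

>>> jog_arm(series=[[[6, 13, 0, 0, 0, 0.035, 40], [12, 27, 0, 0, 0, 0, 40], [15, 34, 0, 0, 0, 0, 40], [15, 34, 0, 0, 0, 0, 40], [15, 34, 0, 0, 0, 0, 40], [15, 34, 0, 0, 0, 0, 40], [15, 34, 0, 0, 0, 0, 40], [15, 34, 0, 0, 0, 0, 40], [15, 34, 0, 0, 0, 0, 40], [15, 34, 0, 0, 0, 0, 40]]])

```text
time_s: 18.25
eef_pos: [0.4092, 0.2447, 0.1189]
eef_rot: [-0.0, -0.0, 1.0, -0.0]
wrist_force: [0.8, -0.5, 0.2]
opening: 0.649
grasp_force: 63.5
```

>>> jog_arm(series=[[[15, 34, 0, 0, 0, 0, 40], [13, 28, 0, 0, 0, 0, 40], [7, 16, 0, 0, 0, 0, 40], [3, 8, 5, 0, 0, 0, 40], [0, 0, 18, 0, 0, 0, 40], [0, 0, 18, 0, 0, 0, 40], [0, 0, 14, 0, 0, 0, 40], [0, 0, 6, 0, 0, 0, 40], [0, 0, 3, 0, 0, 0, 40], [0, 0, 0, 0, 0, 0, 40]]])

```text
time_s: 19.25
eef_pos: [0.3724, 0.3293, 0.055]
eef_rot: [-0.0, 0.0, 1.0, -0.0]
wrist_force: [0.1, 0.8, -1.0]
opening: 0.654
grasp_force: 63.5
```

```bash
python3 -c "
from h import *
go((.372,.33,.0525,90))"
```

```text
t 19.25 p [0.3724 0.3293 0.055 ] yaw 89.98 tilt(tool xy) [-0.0003  0.0002] q [ 0.48  0.25  1.93 -0.    0.96 -1.09] F [ 0.1  0.8 -1. ] open 55.8 g 63.5
 after turn rz -0.000: tx 0.4 ty 0.7 tz 2.5
```

>>> jog_arm(series=[[[0, 0, 1.5, 0, 0, 0, 40], [0, 0, 0.5, 0, 0, 0, 40], [0, 0, 0, 0, 0, 0, 74], [0, 0, 0, 0, 0, 0, 74], [0, 0, 0, 0, 0, 0, 74], [0, 0, -10, 0, 0, 0, 74], [0, 0, -25, 0, 0, 0, 74], [0, 0, -30, 0, 0, 0, 74], [0, 0, -35, 0, 0, 0, 74], [0, 0, -35, 0, 0, 0, 74]]])

```text
time_s: 20.25
eef_pos: [0.3719, 0.3295, 0.1902]
eef_rot: [0.0, -0.0, 1.0, 0.0]
wrist_force: [1.1, 0.8, -0.4]
opening: 0.868
grasp_force: 0.0
```

>>> jog_arm(series=[[[0, 0, 0, 0, 0, 0.148, 74], [0, 0, 0, 0, 0, 0.148, 74], [0, 0, 0, 0, 0, 0.148, 74], [0, 0, 0, 0, 0, 0.148, 74], [0, 0, 0, 0, 0, 0.148, 74], [0, 0, 0, 0, 0, 0.148, 74], [0, 0, 0, 0, 0, 0.148, 74], [0, 0, 0, 0, 0, 0.148, 74], [0, 0, 0, 0, 0, 0.148, 74], [0, 0, 0, 0, 0, 0.148, 74]]])

```text
time_s: 21.25
eef_pos: [0.3722, 0.3296, 0.189]
eef_rot: [0.0, 0.676, 0.737, 0.0]
wrist_force: [1.0, 1.4, 0.7]
opening: 0.865
grasp_force: 0.0
```

Run:
```python
from h import *
go((.606,.0144,.185,2.6),(.606,.0144,.022,2.6))
for nm in('scene','top'):
    c=cam(nm); cv2.imwrite(f'pics/{nm}4.png',c['frame']);P=cloud(c);p=P.reshape(-1,3);X,Y,Z=p.T;B,G,R=c['frame'].astype(int).reshape(-1,3).T
    np.savez(nm+'4.npz',P=P,im=c['frame'])
    def rect(m,lbl,mn=25):
        m=m.reshape(384,512).astype(np.uint8);n,L,st,_=cv2.connectedComponentsWithStats(m)
        for i in range(1,n):
            if st[i,4]<mn: continue
            q=p[(L==i).ravel()]
            r=cv2.minAreaRect((q[:,:2]*1000).astype(np.float32)); print(nm,lbl,len(q),[np.round(x,1) for x in r],'z',np.median(q[:,2]).round(4))
    rect((abs(Z-.018)<.006)&(X>.4)&(X<.66)&(Y>-.14)&(Y<.15)&(R<60)&(G<60),'mats')
    rect((abs(Z-.057)<.005)&(X>.56)&(X<.64)&(Y>-.09)&(Y<.13),'mould',100)
    rect((Z>.085)&(Z<.14)&(X>.3)&(X<.62)&(Y>.29)&(Y<.37),'cont')
```

```text
t 21.25 p [0.3722 0.3296 0.189 ] yaw 4.87 tilt(tool xy) [-0.0003 -0.0006] q [0.49 0.05 1.84 0.   1.25 0.4 ] F [1.  1.4 0.7] open 73.9 g 0.0
 after turn rz 0.040: tx -325.5 ty 219.3 tz 4.0
 after turn rz 0.000: tx 0.0 ty 0.0 tz 163.0
scene mats 409 [array([539.3, -71.7]), array([48. , 65.8]), np.float64(8.5)] z 0.0177
scene mats 297 [array([537.8,  14.3]), array([38.4, 53.8]), np.float64(3.5)] z 0.0177
scene mats 495 [array([543.9,  99.4]), array([58.4, 56.2]), np.float64(1.7)] z 0.0178
scene mould 1847 [array([606. ,  13.1]), array([ 48.2, 181. ]), np.float64(2.6)] z 0.0566
scene cont 317 [array([373.1, 327. ]), array([55.7, 54.1]), np.float64(9.5)] z 0.0954
scene cont 437 [array([469. , 325.7]), array([43.6, 34.7]), np.float64(72.7)] z 0.1045
scene cont 661 [array([555.9, 329.1]), array([47.9, 45.8]), np.float64(0.1)] z 0.1034
top mats 612 [array([546.9, -68.3]), array([65. , 68.4]), np.float64(81.3)] z 0.0173
top mats 603 [array([542.9, 102. ]), array([60.7, 58.3]), np.float64(1.6)] z 0.0172
top mats 424 [array([544.9,  16.4]), array([54.5, 56.2]), np.float64(45.2)] z 0.0172
top mould 1438 [array([606.1,  15.6]), array([ 47.7, 177.9]), np.float64(2.0)] z 0.0565
top cont 492 [array([553.8, 331.9]), array([46.6, 44.5]), np.float64(89.5)] z 0.1034
top cont 387 [array([462.1, 327.2]), array([36.2, 43.1]), np.float64(50.2)] z 0.1057
top cont 281 [array([371.3, 330.4]), array([56.4, 54.7]), np.float64(81.8)] z 0.0977
```

View pics/scene4.png

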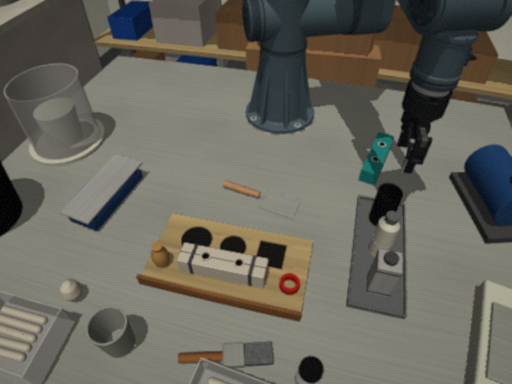

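All three containers stand in the tray: pot (385,205), bottle (383,235), tin (385,270). The mats at (197,238), (232,245) and (271,254) are now visible, and the vase at (158,252) is unmoved. Next is the mould.

>>> jog_arm(series=[[[-20, 13, 0, 0, 0, 0.04, 74], [-34, 23, 0, 0, 0, 0, 74], [-34, 23, 0, 0, 0, 0, 74], [-34, 23, 0, 0, 0, 0, 74], [-34, 23, 0, 0, 0, 0, 74], [-34, 23, 0, 0, 0, 0, 74], [-34, 23, 0, 0, 0, 0, 74], [-34, 23, 0, 0, 0, 0, 74], [-34, 23, 0, 0, 0, 0, 74], [-33.5, 22.3, 0, 0, 0, 0, 74]]])

```text
time_s: 22.35
eef_pos: [0.6095, 0.0147, 0.1888]
eef_rot: [0.0, 0.687, 0.726, 0.0]
wrist_force: [0.5, 0.0, 0.6]
opening: 0.867
grasp_force: 0.0
```

>>> jog_arm(series=[[[0, 0, 20, 0, 0, 0, 74], [0, 0, 30, 0, 0, 0, 74], [0, 0, 20, 0, 0, 0, 74], [0, 0, 10, 0, 0, 0, 74], [0, 0, 0, 0, 0, 0, 74], [0, 0, 0, 0, 0, 0, 74], [0, 0, 0, 0, 0, 0, 74], [0, 0, 0, 0, 0, 0, 74], [0, 0, 0, 0, 0, 0, 74], [0, 0, 0, 0, 0, 0, 74]]])

```text
time_s: 23.35
eef_pos: [0.6088, 0.0162, 0.1087]
eef_rot: [0.0, 0.689, 0.725, 0.0]
wrist_force: [0.2, -0.3, -0.3]
opening: 0.868
grasp_force: 0.0
```

```bash
python3 -c "
from h import *
go((.606,.0144,.022,2.4))"
```

```text
t 23.35 p [0.6088 0.0162 0.1087] yaw 2.94 tilt(tool xy) [ 0.0002 -0.0008] q [-0.17  0.39  1.61 -0.    1.14 -0.22] F [ 0.2 -0.3 -0.3] open 74.1 g 0.0
 after turn rz 0.009: tx -1.7 ty -2.9 tz 86.7
```

>>> jog_arm(series=[[[-1.5, -2.5, 10, 0, 0, 0.007, 74], [0, 0, 25, 0, 0, 0, 74], [0, 0, 25, 0, 0, 0, 74], [0, 0, 15, 0, 0, 0, 74], [0, 0, 9, 0, 0, 0, 74], [0, 0, 2, 0, 0, 0, 74], [0, 0, 0, 0, 0, 0, 74], [0, 0, 0, 0, 0, 0, 30], [0, 0, 0, 0, 0, 0, 30], [0, 0, 0, 0, 0, 0, 30]]])

```text
time_s: 24.35
eef_pos: [0.6068, 0.0145, 0.0235]
eef_rot: [0.001, 0.691, 0.723, 0.0]
wrist_force: [-1.7, -0.2, 6.4]
opening: 0.527
grasp_force: 64.2
```

>>> jog_arm(series=[[[0, 0, 0, 0, 0, 0, 30], [0, 0, 0, 0, 0, 0, 30], [0, 0, 0, 0, 0, 0, 30], [0, 0, 0, 0, 0, 0, 30], [0, 0, -4, 0, 0, 0, 30], [0, 0, -8, 0, 0, 0, 30], [0, 0, -8, 0, 0, 0, 30], [0, 0, 0, 0, 0, 0, 30], [0, 0, 0, 0, 0, 0, 30], [0, 0, 0, 0, 0, 0, 30]]])

```text
time_s: 25.35
eef_pos: [0.6058, 0.0147, 0.0419]
eef_rot: [-0.0, 0.691, 0.722, -0.0]
wrist_force: [-0.2, 0.3, -5.0]
opening: 0.53
grasp_force: 62.9
```

```bash
python3 -c "
from h import *
go((.606,.0144,.145,2.4),(.48,-.3425,.145,83.7))
c=cam('scene');cv2.imwrite('pics/s5.png',c['frame'][130:330,120:440])"
```

```text
t 25.35 p [0.6058 0.0147 0.0419] yaw 2.52 tilt(tool xy) [-0.0001  0.0005] q [-0.17  0.48  1.65 -0.    1.02 -0.22] F [-0.2  0.3 -5. ] open 45.3 g 62.9
 after turn rz 0.002: tx -0.3 ty 0.2 tz -103.1
 after turn rz -1.419: tx 86.1 ty -368.6 tz 0.0
```

View pics/s5.png

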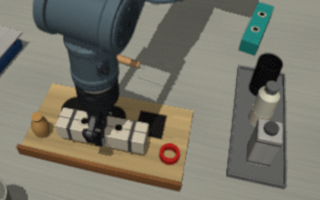

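The crop shows the mould gripped at its middle, (100,130). The vase at (38,125) stands still and the containers are in the tray. Now I'll lift, turn and carry it.

>>> jog_arm(series=[[[0, 0, -10, 0, 0, 0, 30], [0, 0, -20, 0, 0, 0, 30], [0, 0, -20, 0, 0, 0, 30], [0, 0, -20, 0, 0, 0, 30], [0, 0, -10, 0, 0, 0, 30], [0, 0, 0, 0, 0, -0.04, 30], [0, 0, 0, 0, 0, -0.09, 30], [0, 0, 0, 0, 0, -0.13, 30], [0, 0, 0, 0, 0, -0.13, 30], [0, 0, 0, 0, 0, -0.13, 30]]])

```text
time_s: 26.4
eef_pos: [0.6058, 0.0147, 0.122]
eef_rot: [-0.0, 0.48, 0.877, -0.0]
wrist_force: [-0.2, 0.4, -4.5]
opening: 0.532
grasp_force: 63.0
```

>>> jog_arm(series=[[[0, 0, 0, 0, 0, -0.13, 30], [0, 0, 0, 0, 0, -0.13, 30], [0, 0, 0, 0, 0, -0.13, 30], [0, 0, 0, 0, 0, -0.13, 30], [0, 0, 0, 0, 0, -0.13, 30], [0, 0, 0, 0, 0, -0.13, 30], [0, 0, 0, 0, 0, -0.08, 30], [0, 0, 0, 0, 0, -0.04, 30], [0, 0, 0, 0, 0, 0, 30], [0, 0, 0, 0, 0, 0, 30]]])

```text
time_s: 27.4
eef_pos: [0.6059, 0.0146, 0.122]
eef_rot: [-0.0, 0.054, 0.999, 0.0]
wrist_force: [-0.4, 0.7, -5.1]
opening: 0.532
grasp_force: 62.9
```

```bash
python3 -c "
from h import *
go((.48,-.3425,.122,83.7),(.48,-.3425,.061,83.7))"
```

```text
t 27.4 p [0.6059 0.0146 0.122 ] yaw 83.81 tilt(tool xy) [-0.0004 -0.    ] q [-0.17  0.36  1.61 -0.    1.16 -1.63] F [-0.4  0.7 -5.1] open 45.5 g 62.9
 after turn rz 0.002: tx 86.0 ty -368.8 tz 0.0
 after turn rz 0.000: tx 0.0 ty 0.0 tz 61.0
```

>>> jog_arm(series=[[[2, -10, 0, 0, 0, 0, 30], [5, -22, 0, 0, 0, 0, 30], [7, -30, 0, 0, 0, 0, 30], [7, -30, 0, 0, 0, 0, 30], [7, -30, 0, 0, 0, 0, 30], [7, -30, 0, 0, 0, 0, 30], [7, -30, 0, 0, 0, 0, 30], [7, -30, 0, 0, 0, 0, 30], [7, -30, 0, 0, 0, 0, 30], [7, -30, 0, 0, 0, 0, 30]]])

```text
time_s: 28.4
eef_pos: [0.5135, -0.2508, 0.1223]
eef_rot: [-0.0, 0.054, 0.999, -0.0]
wrist_force: [0.7, 0.0, -4.9]
opening: 0.528
grasp_force: 62.7
```

>>> jog_arm(series=[[[7, -30, 0, 0, 0, 0, 30], [7, -30, 0, 0, 0, 0, 30], [6, -24, 0, 0, 0, 0, 30], [3, -12.8, 0, 0, 0, 0, 30], [0, 0, 10, 0, 0, 0, 30], [0, 0, 15, 0, 0, 0, 30], [0, 0, 12, 0, 0, 0, 30], [0, 0, 6, 0, 0, 0, 30], [0, 0, 0, 0, 0, 0, 30], [0, 0, 0, 0, 0, 0, 30]]])

```text
time_s: 29.4
eef_pos: [0.4816, -0.3424, 0.079]
eef_rot: [-0.0, 0.053, 0.999, 0.0]
wrist_force: [0.0, 0.4, -4.8]
opening: 0.529
grasp_force: 62.9
```

Run:
```python
from h import *
go((.48,-.3425,.0575,83.7))
for nm in('scene','top'):
    c=cam(nm); cv2.imwrite(f'pics/{nm}6.png',c['frame']);P=cloud(c);p=P.reshape(-1,3);X,Y,Z=p.T
    m=(Z>.095)&(Z<.125)&(X>.35)&(X<.62)&(Y<-.25)&(Y>-.45)&((X<.435)|(X>.525)); q=p[m]
    r=cv2.minAreaRect((q[:,:2]*1000).astype(np.float32)); print(nm,len(q),r,q[:,2].mean())
```

```text
t 29.4 p [ 0.4816 -0.3424  0.079 ] yaw 83.93 tilt(tool xy) [-0.0002 -0.0002] q [-0.82  0.39  1.68  0.    1.07 -2.28] F [ 0.   0.4 -4.8] open 45.2 g 62.9
 after turn rz 0.004: tx 1.6 ty -0.3 tz 21.5
scene 627 ((484.49407958984375, -341.46429443359375), (50.3952751159668, 180.37501525878906), 83.09586334228516) 0.10900856323323985
top 40 ((568.4826049804688, -328.9653625488281), (9.309401512145996, 20.170209884643555), 45.321468353271484) 0.10820328697004296
```

View pics/scene6.png

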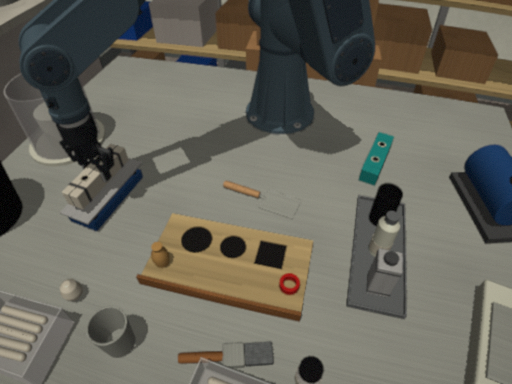

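The mould hangs level over the plate at (97,178), lined up with it and about 4 mm too far out. I'll correct that and lower it slowly.

>>> jog_arm(series=[[[3, 0, 4, 0, 0, 0, 30], [0, 0, 4, 0, 0, 0, 30], [0, 0, 3, 0, 0, 0, 30], [0, 0, 2, 0, 0, 0, 30], [0, 0, 1.5, 0, 0, 0, 30], [0, 0, 1, 0, 0, 0, 30], [0, 0, 1, 0, 0, 0, 30], [0, 0, 1, 0, 0, 0, 30], [0, 0, 0, 0, 0, 0, 30], [0, 0, 0, 0, 0, 0, 30]]])

```text
time_s: 30.5
eef_pos: [0.4784, -0.3426, 0.0617]
eef_rot: [0.0, 0.053, 0.999, -0.0]
wrist_force: [-0.5, 0.2, -4.7]
opening: 0.529
grasp_force: 62.9
```

>>> jog_arm(series=[[[0, 0, 0.5, 0, 0, 0, 30], [0, 0, 0.5, 0, 0, 0, 30], [0, 0, 0.5, 0, 0, 0, 30], [0, 0, 0.5, 0, 0, 0, 30], [0, 0, 0.5, 0, 0, 0, 30], [0, 0, 0, 0, 0, 0, 30], [0, 0, 0, 0, 0, 0, 30], [0, 0, 0, 0, 0, 0, 30], [0, 0, 0, 0, 0, 0, 30], [0, 0, 0, 0, 0, 0, 30]]])

```text
time_s: 31.5
eef_pos: [0.4784, -0.3426, 0.0592]
eef_rot: [0.0, 0.053, 0.999, -0.0]
wrist_force: [0.6, -0.0, -5.2]
opening: 0.532
grasp_force: 62.9
```

>>> jog_arm(series=[[[0, 0, 0.5, 0, 0, 0, 30], [0, 0, 0.5, 0, 0, 0, 30], [0, 0, 0.5, 0, 0, 0, 30], [0, 0, 0, 0, 0, 0, 30], [0, 0, 0, 0, 0, 0, 30], [0, 0, 0, 0, 0, 0, 30], [0, 0, 0, 0, 0, 0, 30], [0, 0, 0, 0, 0, 0, 30], [0, 0, 0, 0, 0, 0, 30], [0, 0, 0, 0, 0, 0, 30]]])

```text
time_s: 32.5
eef_pos: [0.4784, -0.3427, 0.0585]
eef_rot: [0.0, 0.053, 0.999, -0.0]
wrist_force: [-4.7, 2.6, 6.0]
opening: 0.528
grasp_force: 64.1
```

>>> jog_arm(series=[[[0, 0, 0, 0, 0, 0, 60], [0, 0, 0, 0, 0, 0, 74], [0, 0, 0, 0, 0, 0, 74], [0, 0, 0, 0, 0, 0, 74], [0, 0, 0, 0, 0, 0, 74], [0, 0, -5, 0, 0, 0, 74], [0, 0, -20, 0, 0, 0, 74], [0, 0, -35, 0, 0, 0, 74], [0, 0, -40, 0, 0, 0, 74], [0, 0, -30, 0, 0, 0, 74]]])

```text
time_s: 33.5
eef_pos: [0.4788, -0.3431, 0.1906]
eef_rot: [0.001, 0.053, 0.999, -0.001]
wrist_force: [-0.4, -0.9, 0.7]
opening: 0.865
grasp_force: 0.0
```

Run:
```python
from h import *
go((.372,.330,.19,90),(.372,.33,.0515,90))
c=cam('scene'); P=cloud(c);p=P.reshape(-1,3);X,Y,Z=p.T
cv2.imwrite('pics/s7.png',c['frame'][100:300,20:240])
m=(Z>.085)&(Z<.098)&(X>.35)&(X<.62)&(Y<-.25)&(Y>-.45); q=p[m]
print(cv2.minAreaRect((q[:,:2]*1000).astype(np.float32)),np.median(q[:,2]))
```

```text
t 33.5 p [ 0.4788 -0.3431  0.1906] yaw 83.88 tilt(tool xy) [0.0019 0.0016] q [-0.82  0.25  1.61  0.    1.28 -2.29] F [-0.4 -0.9  0.7] open 73.9 g 0.0
 after turn rz -0.107: tx 106.8 ty 673.1 tz 0.6
 after turn rz 0.000: tx 0.0 ty 0.0 tz 138.5
((480.87799072265625, -342.82806396484375), (50.56415939331055, 180.70863342285156), 83.50358581542969) 0.09114531211194254
```

View pics/s7.png

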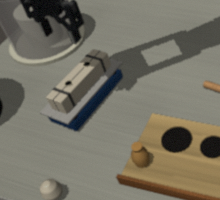

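The mould lies on the plate at (85,85), centred within about 2 mm and aligned; the vase at (140,155) is fine. Now I'll return the pot.

>>> jog_arm(series=[[[2, 15, 0, 0, 0, -0.107, 74], [6, 35, 0, 0, 0, 0, 74], [6, 40, 0, 0, 0, 0, 74], [6, 40, 0, 0, 0, 0, 74], [6, 40, 0, 0, 0, 0, 74], [7, 40, 0, 0, 0, 0, 74], [7, 40, 0, 0, 0, 0, 74], [7, 40, 0, 0, 0, 0, 74], [7, 40, 0, 0, 0, 0, 74], [7, 40, 0, 0, 0, 0, 74]]])

```text
time_s: 34.55
eef_pos: [0.4184, 0.029, 0.1881]
eef_rot: [0.001, 0.0, 1.0, -0.0]
wrist_force: [0.1, -0.6, 0.3]
opening: 0.869
grasp_force: 0.0
```

>>> jog_arm(series=[[[7, 40, 0, 0, 0, 0, 74], [7, 40, 0, 0, 0, 0, 74], [7, 40, 0, 0, 0, 0, 74], [7, 40, 0, 0, 0, 0, 74], [7, 40, 0, 0, 0, 0, 74], [6, 40, 0, 0, 0, 0, 74], [5, 40, 0, 0, 0, 0, 74], [0, 22, 0, 0, 0, 0, 74], [0, 0, 0, 0, 0, 0, 74], [0, 0, 0, 0, 0, 0, 74]]])

```text
time_s: 35.55
eef_pos: [0.3725, 0.3294, 0.1875]
eef_rot: [-0.0, -0.001, 1.0, -0.0]
wrist_force: [0.2, -0.4, -0.6]
opening: 0.866
grasp_force: 0.0
```

Run:
```python
from h import *
go((.372,.329,.15,90),(.372,.329,.0515,90))
```

```text
t 35.55 p [0.3725 0.3294 0.1875] yaw 90.09 tilt(tool xy) [-0.0003  0.0006] q [ 0.49  0.05  1.84 -0.    1.25 -1.09] F [ 0.2 -0.4 -0.6] open 74.0 g 0.0
 after turn rz 0.002: tx 0.5 ty -0.4 tz 37.5
 after turn rz 0.000: tx 0.0 ty 0.0 tz 98.5
```

>>> jog_arm(series=[[[0.3, -0.3, 25, 0, 0, 0, 74], [0, 0, 35, 0, 0, 0, 74], [0, 0, 35, 0, 0, 0, 74], [0, 0, 25, 0, 0, 0, 74], [0, 0, 12, 0, 0, 0, 74], [0, 0, 4, 0, 0, 0, 74], [0, 0, 0, 0, 0, 0, 40], [0, 0, 0, 0, 0, 0, 40], [0, 0, 0, 0, 0, 0, 40], [0, 0, 0, 0, 0, 0, 40]]])

```text
time_s: 36.55
eef_pos: [0.3734, 0.3297, 0.0529]
eef_rot: [0.001, -0.0, 1.0, 0.001]
wrist_force: [0.6, -1.5, 4.1]
opening: 0.65
grasp_force: 63.6
```

>>> jog_arm(series=[[[0, 0, 0, 0, 0, 0, 40], [0, 0, -5, 0, 0, 0, 40], [0, 0, -15, 0, 0, 0, 40], [0, 0, -20, 0, 0, 0, 40], [0, 0, -20, 0, 0, 0, 40], [0, 0, -8, 0, 0, 0, 40], [0, 0, 0, 0, 0, 0, 40], [0, 0, 0, 0, 0, 0, 40], [0, 0, 0, 0, 0, 0, 40], [0, 0, 0, 0, 0, 0, 40]]])

```text
time_s: 37.55
eef_pos: [0.3718, 0.3289, 0.1187]
eef_rot: [-0.001, -0.0, 1.0, -0.0]
wrist_force: [0.7, 0.3, -0.5]
opening: 0.652
grasp_force: 63.5
```

Run:
```python
from h import *
go((.547,-.0698,.119,91),(.547,-.0698,.066,91))
```

```text
t 37.55 p [0.3718 0.3289 0.1187] yaw 90.01 tilt(tool xy) [-0.0018  0.0009] q [ 0.48  0.14  1.9   0.    1.1  -1.09] F [ 0.7  0.3 -0.5] open 55.7 g 63.5
 after turn rz -0.017: tx -168.2 ty -401.7 tz -0.3
 after turn rz 0.000: tx 0.0 ty 0.0 tz 53.0
```

>>> jog_arm(series=[[[-6, -13, 0, 0, 0, -0.017, 40], [-12, -27, 0, 0, 0, 0, 40], [-14, -34, 0, 0, 0, 0, 40], [-14, -34, 0, 0, 0, 0, 40], [-14, -34, 0, 0, 0, 0, 40], [-14, -34, 0, 0, 0, 0, 40], [-14, -34, 0, 0, 0, 0, 40], [-14, -34, 0, 0, 0, 0, 40], [-14, -34, 0, 0, 0, 0, 40], [-14, -34, 0, 0, 0, 0, 40]]])

```text
time_s: 38.55
eef_pos: [0.5077, 0.0179, 0.1191]
eef_rot: [-0.0, -0.008, 1.0, 0.0]
wrist_force: [0.2, -0.0, -1.2]
opening: 0.649
grasp_force: 63.6
```

>>> jog_arm(series=[[[-14, -34, 0, 0, 0, 0, 40], [-12, -28, 0, 0, 0, 0, 40], [-8, -18, 0, 0, 0, 0, 40], [-4, -9.5, 0, 0, 0, 0, 40], [0, 0, 12, 0, 0, 0, 40], [0, 0, 16, 0, 0, 0, 40], [0, 0, 14, 0, 0, 0, 40], [0, 0, 6, 0, 0, 0, 40], [0, 0, 2, 0, 0, 0, 40], [0, 0, 0, 0, 0, 0, 40]]])

```text
time_s: 39.55
eef_pos: [0.547, -0.0689, 0.0695]
eef_rot: [-0.0, -0.009, 1.0, 0.0]
wrist_force: [0.4, 0.5, -0.4]
opening: 0.65
grasp_force: 63.6
```

Run:
```python
from h import *
go((.547,-.0698,.0655,91))
for nm in('scene','top'):
    c=cam(nm);P=cloud(c);p=P.reshape(-1,3);X,Y,Z=p.T;B,G,R=c['frame'].astype(int).reshape(-1,3).T
    m=(Z>.107)&(Z<.122)&(X>.5)&(X<.6)&(Y<-.02)&(Y>-.13)&(R<90); q=p[m]
    if len(q)>9: print(nm,len(q),cv2.minAreaRect((q[:,:2]*1000).astype(np.float32)),np.median(q[:,2]))
```

```text
t 39.55 p [ 0.547  -0.0689  0.0695] yaw 91.02 tilt(tool xy) [-0.0004 -0.0002] q [-0.34  0.33  1.78  0.    1.03 -1.93] F [ 0.4  0.5 -0.4] open 55.5 g 63.6
 after turn rz 0.000: tx 0.0 ty -0.9 tz 4.0
scene 221 ((552.7389526367188, -72.46678161621094), (98.06570434570312, 42.48087692260742), 83.96073150634766) 0.1147496575588971
```

>>> jog_arm(series=[[[0, -0.5, 1, 0, 0, 0, 40], [0, 0, 1, 0, 0, 0, 40], [0, 0, 1, 0, 0, 0, 40], [0, 0, 0.5, 0, 0, 0, 40], [0, 0, 0, 0, 0, 0, 40], [0, 0, 0, 0, 0, 0, 74], [0, 0, 0, 0, 0, 0, 74], [0, 0, 0, 0, 0, 0, 74], [0, 0, 0, 0, 0, 0, 74], [0, 0, 0, 0, 0, 0, 74]]])

```text
time_s: 40.65
eef_pos: [0.5471, -0.0699, 0.0661]
eef_rot: [-0.0, -0.009, 1.0, 0.0]
wrist_force: [0.1, 0.4, 0.3]
opening: 0.87
grasp_force: 0.0
```

>>> jog_arm(series=[[[0, 0, -10, 0, 0, 0, 74], [0, 0, -25, 0, 0, 0, 74], [0, 0, -35, 0, 0, 0, 74], [0, 0, -35, 0, 0, 0, 66], [0, 0, -15, 0, 0, 0, 66], [3, 25, 0, 0, 0, 0.017, 66], [8, 38, 0, 0, 0, 0, 66], [8, 38, 0, 0, 0, 0, 66], [8, 38, 0, 0, 0, 0, 66], [8, 38, 0, 0, 0, 0, 66]]])

```text
time_s: 41.65
eef_pos: [0.5109, 0.1083, 0.1861]
eef_rot: [-0.0, 0.0, 1.0, 0.0]
wrist_force: [0.6, 0.6, -0.0]
opening: 0.776
grasp_force: 0.0
```

>>> jog_arm(series=[[[8, 38, 0, 0, 0, 0, 66], [8, 38, 0, 0, 0, 0, 66], [8, 38, 0, 0, 0, 0, 66], [8, 38, 0, 0, 0, 0, 66], [8, 38, 0, 0, 0, 0, 66], [6, 32, 0, 0, 0, 0, 66], [0, 0, 0, 0, 0, 0, 66], [0, 0, 0, 0, 0, 0, 66], [0, 0, 0, 0, 0, 0, 66], [0, 0, 0, 0, 0, 0, 66]]])

```text
time_s: 42.65
eef_pos: [0.466, 0.3279, 0.1861]
eef_rot: [-0.0, 0.001, 1.0, -0.0]
wrist_force: [0.6, -1.1, -0.0]
opening: 0.778
grasp_force: 0.0
```

Run:
```python
from h import *
go((.4655,.33,.16,90),(.4655,.33,.063,90))
for nm in('scene','top'):
    c=cam(nm);P=cloud(c);p=P.reshape(-1,3);X,Y,Z=p.T;B,G,R=c['frame'].astype(int).reshape(-1,3).T
    m=(abs(Z-.1125)<.004)&(X>.5)&(X<.6)&(Y<-.02)&(Y>-.13)&(R<90); q=p[m]
    if len(q)>9: print(nm,len(q),cv2.minAreaRect((q[:,:2]*1000).astype(np.float32)),np.median(q[:,2]))
cv2.imwrite('pics/t8.png',c['frame'])
```

```text
t 42.65 p [0.466  0.3279 0.1861] yaw 89.93 tilt(tool xy) [-0.0002  0.0003] q [ 0.41  0.21  1.66 -0.    1.26 -1.16] F [ 0.6 -1.1 -0. ] open 66.4 g 0.0
 after turn rz -0.001: tx 0.5 ty 2.1 tz 26.1
 after turn rz 0.000: tx 0.0 ty 0.0 tz 97.0
scene 174 ((546.974365234375, -70.1569595336914), (53.92250061035156, 52.99999237060547), 70.14971923828125) 0.1126591025584025
top 145 ((545.3553466796875, -67.23029327392578), (54.838966369628906, 52.120452880859375), 0.8209302425384521) 0.11308766854486185
```

View pics/t8.png

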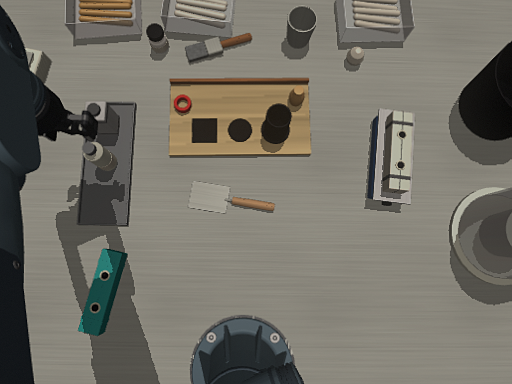

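The pot stands on its mat at (276,125), within 2 mm; the mould is on the plate (400,150) and the vase is at (297,97). The bottle is next.

>>> jog_arm(series=[[[0.4, 1.6, 20, 0, 0, 0, 66], [0, 0, 30, 0, 0, 0, 66], [0, 0, 30, 0, 0, 0, 66], [0, 0, 25, 0, 0, 0, 66], [0, 0, 13, 0, 0, 0, 66], [0, 0, 4.5, 0, 0, 0, 66], [0, 0, 0, 0, 0, 0, 30], [0, 0, 0, 0, 0, 0, 30], [0, 0, 0, 0, 0, 0, 30], [0, 0, 0, 0, 0, 0, 30]]])

```text
time_s: 43.75
eef_pos: [0.4662, 0.3309, 0.065]
eef_rot: [0.001, -0.0, 1.0, 0.0]
wrist_force: [0.4, -1.0, 2.5]
opening: 0.503
grasp_force: 61.2
```

>>> jog_arm(series=[[[0, 0, 0, 0, 0, 0, 30], [0, 0, -5, 0, 0, 0, 30], [0, 0, -15, 0, 0, 0, 30], [0, 0, -20, 0, 0, 0, 30], [0, 0, -20, 0, 0, 0, 30], [0, 0, -8, 0, 0, 0, 30], [0, 0, 0, 0, 0, 0, 30], [0, 0, 0, 0, 0, 0, 30], [0, 0, 0, 0, 0, 0, 30], [0, 0, 0, 0, 0, 0, 30]]])

```text
time_s: 44.75
eef_pos: [0.4645, 0.3303, 0.1305]
eef_rot: [-0.001, -0.0, 1.0, -0.0]
wrist_force: [-0.5, 0.1, -2.5]
opening: 0.507
grasp_force: 61.1
```

Run:
```python
from h import *
go((.545,.0153,.131,91),(.545,.0153,.077,91))
```

```text
t 44.75 p [0.4645 0.3303 0.1305] yaw 90.01 tilt(tool xy) [-0.002   0.0008] q [ 0.41  0.28  1.7   0.    1.16 -1.16] F [-0.5  0.1 -2.5] open 43.3 g 61.1
 after turn rz -0.017: tx -75.0 ty -316.3 tz -0.5
 after turn rz 0.000: tx 0.0 ty 0.0 tz 54.0
```

>>> jog_arm(series=[[[-1, -12, 0, 0, 0, -0.017, 30], [-5, -26, 0, 0, 0, 0, 30], [-8, -33, 0, 0, 0, 0, 30], [-8, -33, 0, 0, 0, 0, 30], [-8, -33, 0, 0, 0, 0, 30], [-8, -33, 0, 0, 0, 0, 30], [-8, -33, 0, 0, 0, 0, 30], [-8, -33, 0, 0, 0, 0, 30], [-8, -33, 0, 0, 0, 0, 30], [-7, -25, 0, 0, 0, 0, 30]]])

```text
time_s: 45.75
eef_pos: [0.5391, 0.0359, 0.1311]
eef_rot: [-0.0, -0.008, 1.0, -0.0]
wrist_force: [0.4, 0.7, -1.9]
opening: 0.499
grasp_force: 61.2
```

>>> jog_arm(series=[[[-4, -16, 0, 0, 0, 0, 30], [-2, -6.5, 0, 0, 0, 0, 30], [0, 0, 10, 0, 0, 0, 30], [0, 0, 16, 0, 0, 0, 30], [0, 0, 14, 0, 0, 0, 30], [0, 0, 8, 0, 0, 0, 30], [0, 0, 3, 0, 0, 0, 30], [0, 0, 0, 0, 0, 0, 30], [0, 0, 0, 0, 0, 0, 30], [0, 0, 0, 0, 0, 0, 30]]])

```text
time_s: 46.75
eef_pos: [0.5461, 0.0153, 0.0814]
eef_rot: [0.001, -0.009, 1.0, -0.0]
wrist_force: [-0.4, 0.8, -2.5]
opening: 0.499
grasp_force: 61.1
```

Run:
```python
from h import *
go((.545,.0153,.077,91))
```

```text
t 46.75 p [0.5461 0.0153 0.0814] yaw 90.99 tilt(tool xy) [0.0013 0.0003] q [-0.19  0.3   1.79 -0.    1.05 -1.78] F [-0.4  0.8 -2.5] open 42.6 g 61.1
 after turn rz -0.000: tx 1.1 ty -0.0 tz 4.4
```

>>> jog_arm(series=[[[0.5, 0, 1, 0, 0, 0, 30], [0, 0, 1.5, 0, 0, 0, 30], [0, 0, 1, 0, 0, 0, 30], [0, 0, 0.5, 0, 0, 0, 30], [0, 0, 0, 0, 0, 0, 30], [0, 0, 0, 0, 0, 0, 64], [0, 0, 0, 0, 0, 0, 64], [0, 0, 0, 0, 0, 0, 64], [0, 0, 0, 0, 0, 0, 64], [0, 0, 0, 0, 0, 0, 64]]])

```text
time_s: 47.75
eef_pos: [0.5449, 0.0154, 0.0765]
eef_rot: [-0.0, -0.009, 1.0, 0.0]
wrist_force: [-0.4, 0.8, 1.4]
opening: 0.749
grasp_force: 0.0
```

>>> jog_arm(series=[[[0, 0, -10, 0, 0, 0, 64], [0, 0, -25, 0, 0, 0, 64], [0, 0, -35, 0, 0, 0, 64], [0, 0, -30, 0, 0, 0, 64], [0, 0, -5, 0, 0, 0, 64], [0, 25, 0, 0, 0, 0.017, 66], [-1, 38, 0, 0, 0, 0, 66], [-1, 38, 0, 0, 0, 0, 66], [-1, 38, 0, 0, 0, 0, 66], [-1, 38, 0, 0, 0, 0, 66]]])

```text
time_s: 48.75
eef_pos: [0.5481, 0.1938, 0.1814]
eef_rot: [-0.0, 0.0, 1.0, -0.0]
wrist_force: [0.9, 0.3, 0.2]
opening: 0.771
grasp_force: 0.0
```

>>> jog_arm(series=[[[-1, 38, 0, 0, 0, 0, 66], [-1, 38, 0, 0, 0, 0, 66], [-1, 38, 0, 0, 0, 0, 66], [-1, 24, 0, 0, 0, 0, 66], [0, 0, 0, 0, 0, 0, 66], [0, 0, 0, 0, 0, 0, 66], [0, 0, 0, 0, 0, 0, 66], [0, 0, 0, 0, 0, 0, 66], [0, 0, 0, 0, 0, 0, 66], [0, 0, 0, 0, 0, 0, 66]]])

```text
time_s: 49.75
eef_pos: [0.5527, 0.3297, 0.1818]
eef_rot: [0.0, 0.0, 1.0, 0.0]
wrist_force: [0.5, -0.2, 0.4]
opening: 0.771
grasp_force: 0.0
```

Run:
```python
from h import *
go((.5548,.3305,.16,90),(.5548,.3305,.051,90))
for nm in('scene','top'):
    c=cam(nm);P=cloud(c);p=P.reshape(-1,3);X,Y,Z=p.T
    m=(Z>.125)&(Z<.15)&(X>.5)&(X<.6)&(Y>-.03)&(Y<.06); q=p[m]
    if len(q)>9: print(nm,len(q),cv2.minAreaRect((q[:,:2]*1000).astype(np.float32)),np.median(q[:,2]))
cv2.imwrite('pics/t9.png',c['frame'])
```

```text
t 49.75 p [0.5527 0.3297 0.1818] yaw 89.95 tilt(tool xy) [ 0.0001 -0.0001] q [ 0.35  0.37  1.47  0.    1.3  -1.22] F [ 0.5 -0.2  0.4] open 65.8 g 0.0
 after turn rz -0.001: tx -2.1 ty 0.8 tz 21.8
 after turn rz 0.000: tx 0.0 ty 0.0 tz 109.0
scene 162 ((544.5540161132812, 13.45689582824707), (24.646820068359375, 24.37560272216797), 8.358153343200684) 0.13938435669650445
top 137 ((543.4987182617188, 15.922904968261719), (25.38015365600586, 24.1351375579834), 58.685420989990234) 0.13880046464159934
```

View pics/t9.png

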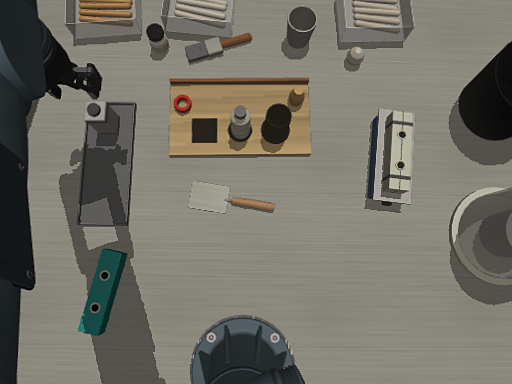

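The bottle stands on its mat at (240,122), within 2 mm, and the tin waits in the tray at (95,112). The tin is last.

>>> jog_arm(series=[[[-1.8, 0.6, 20, 0, 0, 0, 66], [0, 0, 32, 0, 0, 0, 66], [0, 0, 32, 0, 0, 0, 66], [0, 0, 28, 0, 0, 0, 66], [0, 0, 13, 0, 0, 0, 66], [0, 0, 4.5, 0, 0, 0, 66], [0, 0, 0, 0, 0, 0, 30], [0, 0, 0, 0, 0, 0, 30], [0, 0, 0, 0, 0, 0, 30], [0, 0, 0, 0, 0, 0, 30]]])

```text
time_s: 50.85
eef_pos: [0.5551, 0.3313, 0.0535]
eef_rot: [0.001, -0.0, 1.0, 0.0]
wrist_force: [-0.2, -0.0, 1.9]
opening: 0.534
grasp_force: 63.0
```

>>> jog_arm(series=[[[0, 0, 0, 0, 0, 0, 30], [0, 0, -5, 0, 0, 0, 30], [0, 0, -15, 0, 0, 0, 30], [0, 0, -20, 0, 0, 0, 30], [0, 0, -20, 0, 0, 0, 30], [0, 0, -8, 0, 0, 0, 30], [0, 0, 0, 0, 0, 0, 30], [0, 0, 0, 0, 0, 0, 30], [0, 0, 0, 0, 0, 0, 30], [0, 0, 0, 0, 0, 0, 30]]])

```text
time_s: 51.85
eef_pos: [0.5536, 0.3307, 0.1189]
eef_rot: [-0.001, -0.0, 1.0, -0.0]
wrist_force: [-0.6, -0.1, -2.3]
opening: 0.533
grasp_force: 62.7
```

Run:
```python
from h import *
go((.5433,.1005,.12,91.5),(.5433,.1005,.066,91.5))
```

```text
t 51.85 p [0.5536 0.3307 0.1189] yaw 90.01 tilt(tool xy) [-0.002   0.0008] q [ 0.35  0.45  1.51 -0.    1.19 -1.22] F [-0.6 -0.1 -2.3] open 45.5 g 62.7
 after turn rz -0.026: tx 16.3 ty -229.9 tz -1.1
 after turn rz 0.000: tx 0.0 ty 0.0 tz 54.0
```

>>> jog_arm(series=[[[0, -12, 0, 0, 0, -0.026, 30], [2, -26, 0, 0, 0, 0, 30], [2, -30, 0, 0, 0, 0, 30], [2, -30, 0, 0, 0, 0, 30], [2, -30, 0, 0, 0, 0, 30], [2, -30, 0, 0, 0, 0, 30], [2, -30, 0, 0, 0, 0, 30], [2, -24, 0, 0, 0, 0, 30], [1.5, -12, 0, 0, 0, 0, 30], [0.5, -6, 0, 0, 0, 0, 30]]])

```text
time_s: 52.85
eef_pos: [0.5438, 0.0998, 0.1198]
eef_rot: [-0.0, -0.012, 1.0, 0.0]
wrist_force: [-0.3, 0.1, -1.8]
opening: 0.532
grasp_force: 62.6
```

>>> jog_arm(series=[[[0, 0, 8, 0, 0, 0, 30], [0, 0, 14, 0, 0, 0, 30], [0, 0, 14, 0, 0, 0, 30], [0, 0, 9, 0, 0, 0, 30], [0, 0, 4, 0, 0, 0, 30], [0, 0, 0, 0, 0, 0, 30], [0, 0, 0, 0, 0, 0, 30], [0, 0, 0, 0, 0, 0, 30], [0, 0, 0, 0, 0, 0, 30], [0, 0, 0, 0, 0, 0, 30]]])

```text
time_s: 53.85
eef_pos: [0.5443, 0.1006, 0.0716]
eef_rot: [0.0, -0.013, 1.0, -0.0]
wrist_force: [-0.9, 0.3, -1.4]
opening: 0.535
grasp_force: 62.7
```

Run:
```python
from h import *
go((.5433,.1005,.066,91.5))
```

```text
t 53.85 p [0.5443 0.1006 0.0716] yaw 91.5 tilt(tool xy) [0.0008 0.    ] q [-0.03  0.33  1.78  0.    1.03 -1.63] F [-0.9  0.3 -1.4] open 45.7 g 62.7
 after turn rz -0.000: tx 1.0 ty -0.1 tz 5.6
```

>>> jog_arm(series=[[[0.5, 0, 2, 0, 0, 0, 30], [0, 0, 1.5, 0, 0, 0, 30], [0, 0, 1, 0, 0, 0, 30], [0, 0, 0.5, 0, 0, 0, 30], [0, 0, 0, 0, 0, 0, 30], [0, 0, 0, 0, 0, 0, 66], [0, 0, 0, 0, 0, 0, 66], [0, 0, 0, 0, 0, 0, 66], [0, 0, 0, 0, 0, 0, 66], [0, 0, 0, 0, 0, 0, 66]]])

```text
time_s: 54.85
eef_pos: [0.5435, 0.1006, 0.0661]
eef_rot: [-0.0, -0.013, 1.0, 0.0]
wrist_force: [0.0, 0.5, 0.3]
opening: 0.773
grasp_force: 0.0
```

>>> jog_arm(series=[[[0, 0, -10, 0, 0, 0, 66], [0, 0, -25, 0, 0, 0, 66], [0, 0, -35, 0, 0, 0, 66], [0, 0, -35, 0, 0, 0, 66], [0, 0, -20, 0, 0, 0, 66], [10, 30, 0, 0, 0, 0, 66], [10, 35, 0, 0, 0, 0, 66], [10, 35, 0, 0, 0, 0, 66], [10, 35, 0, 0, 0, 0, 66], [10, 35, 0, 0, 0, 0, 66]]])

```text
time_s: 55.85
eef_pos: [0.4887, 0.2706, 0.1922]
eef_rot: [0.001, -0.013, 1.0, 0.0]
wrist_force: [1.1, 0.3, 0.0]
opening: 0.773
grasp_force: 0.0
```

>>> jog_arm(series=[[[0, 20, 0, 0, 0, 0, 66], [0, 0, 0, 0, 0, 0, 66], [0, 0, 0, 0, 0, 0, 66], [0, 0, 0, 0, 0, 0, 66], [0, 0, 0, 0, 0, 0, 66], [0, 0, 0, 0, 0, 0, 66], [0, 0, 0, 0, 0, 0, 66], [0, 0, 0, 0, 0, 0, 66], [0, 0, 0, 0, 0, 0, 66], [0, 0, 0, 0, 0, 0, 66]]])

```text
time_s: 56.85
eef_pos: [0.4886, 0.2892, 0.1912]
eef_rot: [0.0, -0.013, 1.0, -0.0]
wrist_force: [0.3, 0.7, -0.5]
opening: 0.776
grasp_force: 0.0
```

Run:
```python
from h import *
for nm in('top','scene'):
    c=cam(nm);P=cloud(c);p=P.reshape(-1,3);X,Y,Z=p.T;B,G,R=c['frame'].astype(int).reshape(-1,3).T
    cv2.imwrite(f'pics/{nm}10.png',c['frame'])
    for l,m in(('tin',(abs(Z-.118)<.005)&(X>.5)&(X<.6)&(Y>.06)&(Y<.15)),('bottle',(Z>.125)&(Z<.15)&(X>.5)&(X<.6)&(Y>-.03)&(Y<.06)),('pot',(abs(Z-.1125)<.004)&(X>.5)&(X<.6)&(Y<-.02)&(Y>-.13)&(R<90)),('mould',(Z>.085)&(Z<.098)&(X>.35)&(X<.62)&(Y<-.25)&(Y>-.45)),('vase',(Z>.04)&(Z<.09)&(X>.59)&(X<.66)&(Y>-.15)&(Y<-.085))):
        q=p[m]; print(nm,l,len(q),cv2.minAreaRect((q[:,:2]*1000).astype(np.float32)) if len(q)>5 else '')
```

```text
top tin 289 ((542.6185913085938, 102.31643676757812), (44.75880813598633, 43.16219711303711), 1.9358344078063965)
top bottle 137 ((543.8547973632812, 15.559019088745117), (25.420534133911133, 23.13767433166504), 0.9970914125442505)
top pot 146 ((545.39453125, -67.25411987304688), (52.215850830078125, 53.40901565551758), 89.60806274414062)
top mould 1694 ((480.5374755859375, -340.0904846191406), (48.268333435058594, 181.28118896484375), 83.3404312133789)
top vase 217 ((620.2382202148438, -115.82030487060547), (35.96046829223633, 29.693336486816406), 73.42102813720703)
scene tin 312 ((543.853759765625, 99.98765563964844), (46.601261138916016, 45.84368896484375), 2.3222689628601074)
scene bottle 163 ((544.1444091796875, 12.998222351074219), (25.313146591186523, 24.162912368774414), 18.02186393737793)
scene pot 168 ((546.5752563476562, -69.49651336669922), (53.39103698730469, 53.25748062133789), 22.581506729125977)
scene mould 1094 ((480.59979248046875, -341.1434326171875), (49.201690673828125, 181.72349548339844), 83.90715026855469)
scene vase 288 ((626.3439331054688, -117.54608154296875), (30.09093475341797, 34.333709716796875), 34.42146682739258)
```

View pics/scene10.png

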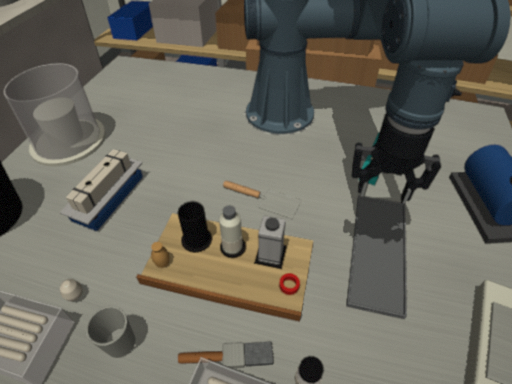

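The pot (195,228), bottle (231,232) and tin (271,242) stand on their mats. The mould is on the plate at (103,183), the vase at (158,253) hasn't moved, and the gripper is clear.

```bash
python3 -c "
from bench import ctrl
print(ctrl.hand_in())"
```

```text
the job is handed in; nothing more can be done
None
```

I handed the job in at about 57 s of the 141 s limit: the mould lies centred along the vibrating plate, the pot, bottle and tin are back on their own mats within about 3 mm, and the wax vase hasn't moved; `hand_in()` gave no verdict.

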